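# Show the drilled tee plate to the inspection camera

### The job

First lock the inspection camera's carriage: swing the steel hook on its base closed until it rests fully home against its stud. Then take the T-shaped plate out of the slotted wooden stand and hold it up in the air in front of the lens, head of the T at the top, its centre on the lens axis 150 mm from the lens, tilted and turned so that its flat face squarely faces the lens. Finish while holding it still there, do not let go; leave the other parts, the hammer and the jar where they are and do not touch the camera.

Things in the scene. Friction and masses are not known exactly. Their poses are not given: they have to be found in the camera images.
- hook (a joint): flat steel hook on the camera base's edge (its -y side), turning in a horizontal plane about a vertical pivot. 0 = closed, resting against the stud (a hard stop); grows to 1.4 rad as it swings open, away from the camera, clockwise seen from above, so it is closed by swinging it counter-clockwise seen from above. Starts open by 0.7 to 1.2 rad. Light friction (0.05 N m, about 1 N at the knob), no spring: it stays where it is left
- hook_knob (a point): black upright round knob on the hook, 14 mm in diameter, axis vertical, top 73 mm and hook bar 28 mm above the table. The point is on its axis, 58 mm above the table, 45 mm from the pivot axis. The x axis points from the pivot out along the hook
- hook_pivot (a point): pivot of the hook, on its vertical axis, 28 mm above the table. The hook is a round bar of 8 mm reaching 80 mm from here; the stud stands 66 mm from here in the closed direction (the camstand's +x), 8 mm in diameter, top 36 mm above the table
- tee_mid (a point): the T-shaped aluminium plate, 120 mm tall and 10 mm thick, 160 g: stem 40 mm wide with two 14 mm through holes, head 80 mm wide over the top 30 mm. It stands upright, head up, with its lower 25 mm in a slot of the stand with 1 mm play all round. The point is its centre: half-way up (60 mm below the top), mid-width, mid-thickness. x along the head, y normal to the flat faces (both faces alike), z up towards the head
- stand: fixed wooden block 100 mm (x) by 250 mm (y) by 40 mm tall, origin at the centre of its underside on the table. Three slots 42 mm (x) by 12 mm (y), 25 mm deep, at y = -80, 0, +80 mm; each holds one plate with its flat faces normal to the stand's y, tops 135 mm above the table. Which plate is in which slot varies
- ell: an L-shaped aluminium plate to leave alone, 120 mm tall, 10 mm thick, stem 40 mm wide, head 60 mm wide overhanging on one side only, no holes, in another slot; origin at its foot
- strip: a straight aluminium plate to leave alone, 120 mm tall, 40 mm wide, 10 mm thick, no holes, in another slot; origin at its foot
- camstand: fixed grey base plate of the inspection camera, 290 by 220 by 12 mm, reaching from x = -55 to +235 mm and y = -110 to +110 mm; origin on the table straight below the focus, marked by a white ring 32 mm across on the plate. x points from the mark towards the camera's post (20 mm in diameter, at x = 212 mm, 300 mm tall)
- camhead: the camera: grey box 60 by 50 by 45 mm with a black lens 34 mm in diameter, 35 mm long, on top of the post. Origin at the centre of the lens's front face, 251 mm above the table; x points from the front of the lens back into the camera along the lens axis, which rises at 20 degrees that way (the camera looks towards the robot and 20 degrees down); y is level; z is the picture's up
- focus (a point): empty point in the air on the lens axis, 150 mm in front of the lens, 200 mm above the table, straight above the white ring; axes as camhead's. The T plate's centre belongs here, its y along this x (either way round) and its z along this z
- hammer: hammer with a wooden handle lying on the bench, about 260 mm long, to leave alone; origin under the middle of its length
- jar: amber glass jar with a steel lid, 60 mm in diameter, 80 mm tall, to leave alone; origin at the centre of its underside
Mind the look-alikes: they are no part of the job. What is shaped like the part that bears tee_mid but orange is not meant.

How it is judged:
By the outcome, as a careful person would: the job done as asked, in the order asked, and still so for the second after the job is handed in, while the arm keeps its last pose, push and grip.
It also fails if it takes over 48 s, if anything falls off the work surface, if the arm or the gripper's body presses on something with over 40 N, if the wrist force passes 120 N, or if a joint passes its speed limit or range.

### The arm

A 6-joint arm with a two-finger parallel gripper is mounted at the origin on the work surface. World frame = base frame: x ahead of the robot, y to its left, z up, the work surface at z = 0. Lengths are in m, angles in rad, forces in N, time in s.
With the tool pointing down it reaches from about 0.3 to 0.775 m from the base axis. Payload 14.6 kg.
Tool frame: the origin (TCP) lies at the centre of the arm's flange, where the gripper is bolted on; the fingertips stand 199 mm ahead of it and the grasp point (between the pads) lies 180 mm ahead of it; z points along the fingers, y is the line along which they close (so a half turn about z gives the same grasp; the last joint's range is limited). The gripper opens to 94 mm and grips with 3 to 60 N. Pads are 16 mm wide; open, the fingers measure 119 mm over their backs; the gripper's body (75 mm by 177 mm) begins 78 mm behind the grasp point.
Start: joints at [-1.324, 0.3, 1.521, -0, 1.321, -0.067], TCP at [0.17, -0.523, 0.405] pointing down, gripper open.
Joint ranges: [-3.03, 3.03], [-0.79, 2.21], [0.23, 2.52], [-1.04, 4.18], [0, 3.07], [-2.55, 2.55]. Speed limits (rad/s): [2.22, 2.22, 2.57, 3.14, 3.14, 3.14].

### API

Orientations are given as [roll, pitch, yaw] about the fixed x, y, z axes, in that order (R = Rz(yaw) Ry(pitch) Rx(roll)).
In Python, from station import ctrl gives the robot as it stands. The module is installed in compiled form; this text tells all that it offers.
- The arm moves only by the tool servo_tool, never from a script. Its argument "motion" is a list of rows, each a list of 5 numbers: the closure, from 0 (fully open) to 1 (shut), then the shift along the world's x, y, z in cm, then the turn about the world's z in degrees. A call has 1 to 20 rows; each row is the pose to reach, as a shift and turn from the pose commanded when the call began; what a row does not reach only later rows make up. A row lasts 1/8 s, in which the tool goes at most 62.5 mm and 10.7 degrees, less where a joint would pass 70% of its speed; a pose out of reach is approached as far as the arm can. A call with a gripper value outside its range is refused whole. The fingers move at their own pace and stop on an object; "squeeze" is the grip in N (left out, the last holds). Time passes only in rows, so rows that repeat a pose let the fingers close. It gives the time, the measured TCP pose, the force, the opening and the grip force at its end, in the units of the state.
- ctrl.get_obs(): the state, without advancing time (a new reading comes with each control period).
- ctrl.camera(name): name is "scene" or "top" or "wrist"; returns a dict with "image" (420x560x3 uint8, red, green, blue), "fx", "fy", "cx", "cy" (pixels), "dist" ([k1, k2, p1, p2, k3] as OpenCV has them; the pictures are not rectified), "camera_from_world" (4x4, takes a point from world to camera coordinates); the wrist camera has in their place "hand_eye" (4x4, takes a point from camera to tool coordinates, whose origin is the TCP and whose axes are the flange's). Camera axes: x right, y up, looking along -z (the intrinsics and any distortion apply to the point x, -y, -z); pixel columns grow to the right and rows downward; lengths in m; the calibration is good to about 2 mm. A picture is of the moment at which its call begins: read the wrist's pose just before it. There is no depth.
- ctrl.hand_in(): hands the job in; it is judged then, once.
The state is a dict: "time_s": time; "qpos": joint angles; "joint_vel": joint speeds; "tau": joint torques, N m; "ee_pos": TCP position; "eef_rot": TCP orientation; "force": force on the tool from outside, world axes, zero at the start; "moment": the same for the moment, N m; "grip_width": finger opening in m; "grip_force": force on a finger pad.
Only numpy, scipy, OpenCV 4.12 (cv2) and the standard library are available. Lean on these libraries where they do the work, as an engineer would, in place of code of your own. Each camera call takes 0.05 s, during which the arm holds its last target. There are 200 camera calls.

## Working session

There is one attempt and no reset: what is moved stays moved. The work goes in short steps, Python scripts to look and compute and a tool call to move; the robot and the scene stay as the last step left them, time stands still between calls to the robot, and variables do not carry over. Pictures are saved under pics/ and viewed, at most 10 in all, crops included, and the job is handed in when it is done.

Besides the shell and the picture viewer there is one more tool, called after "Emit:" as name([rows], argument=value, ...), one row to a line, values as JSON. servo_tool: Moves the arm, as the interface text tells. Its arguments: {"type":"object","properties":{"motion":{"type":"array","items":{"type":"array","items":{"type":"number"}}},"squeeze":{"type":"number"}},"required":["motion"]}

```bash
mkdir -p pics; cat > h.py <<'E'
import numpy as np, cv2
from station import ctrl
from scipy.spatial.transform import Rotation as R
def snap(name,fn):
    o=ctrl.get_obs(); c=ctrl.camera(name); cv2.imwrite('pics/'+fn,c['image'][:,:,::-1])
    T=np.eye(4); T[:3,:3]=R.from_euler('xyz',o['eef_rot']).as_matrix(); T[:3,3]=o['ee_pos']
    c['wfc']=T@np.array(c['hand_eye']) if 'hand_eye' in c else np.linalg.inv(c['camera_from_world'])
    c.pop('image'); np.save('pics/'+fn+'.npy',c,allow_pickle=True); return c
def load(fn): return np.load('pics/'+fn+'.npy',allow_pickle=True).item()
def K(c): return np.array([[c['fx'],0,c['cx']],[0,c['fy'],c['cy']],[0,0,1.]])
def ray(c,uv):
    p=cv2.undistortPoints(np.array([[uv]],float),K(c),np.array(c['dist'],float))[0,0]
    d=c['wfc'][:3,:3]@np.array([p[0],-p[1],-1]); return c['wfc'][:3,3],d
def onz(c,uv,z):
    o,d=ray(c,uv); return o+d*(z-o[2])/d[2]
def proj(c,P):
    P=np.atleast_2d(P); T=np.linalg.inv(c['wfc']); q=(T[:3,:3]@P.T).T+T[:3,3]
    q=q*[1,-1,-1]
    return cv2.projectPoints(q,np.zeros(3),np.zeros(3),K(c),np.array(c['dist'],float))[0][:,0]
def tri(obs):
    A=np.zeros((3,3));b=np.zeros(3)
    for c,uv in obs:
        o,d=ray(c,uv);d=d/np.linalg.norm(d);M=np.eye(3)-np.outer(d,d);A+=M;b+=M@o
    return np.linalg.solve(A,b)
E
python3 - <<'E'
from h import *
for n in ('scene','top'):
    c=snap(n,n+'.png'); print(n,c['wfc'].round(3),c['fx'],c['dist'])
print(ctrl.get_obs())
a=cv2.imread('pics/top.png');cv2.imwrite('pics/top2.png',cv2.resize(a,(800,600),interpolation=cv2.INTER_CUBIC))
a=cv2.imread('pics/scene.png');cv2.imwrite('pics/scene2.png',cv2.resize(a,(800,600),interpolation=cv2.INTER_CUBIC))
E
```

```text
scene [[ 7.550e-01 -4.870e-01  4.390e-01  1.122e+00]
 [ 6.560e-01  5.620e-01 -5.040e-01 -5.830e-01]
 [-1.000e-03  6.690e-01  7.440e-01  1.142e+00]
 [ 0.000e+00  0.000e+00  0.000e+00  1.000e+00]] 522.4358711335051 [-0.03087486  0.          0.          0.          0.        ]
top [[-0.028  0.993 -0.115  0.41 ]
 [-0.999 -0.03  -0.011  0.112]
 [-0.015  0.115  0.993  1.102]
 [ 0.     0.     0.     1.   ]] 414.07099941628525 [-0.02098167  0.          0.          0.          0.        ]
{'time_s': 0.1, 'qpos': array([-1.32358914e+00,  3.00410116e-01,  1.52148700e+00, -3.01568456e-05,
        1.32071668e+00, -6.66374625e-02]), 'joint_vel': array([-0.00044221, -0.00150397, -0.00121658,  0.00071587,  0.00088007,
        0.00023159]), 'tau': array([-1.44399968e-03, -5.32654345e+01, -3.53286445e+01,  7.09199044e-02,
        2.35351530e-02, -6.72946840e-05]), 'ee_pos': array([ 0.16976443, -0.52311883,  0.40415948]), 'eef_rot': array([-3.14057184e+00, -3.88493480e-05,  3.13852104e-01]), 'force': array([-0.73663694,  1.03670935,  0.15658961]), 'moment': array([-0.01299281,  0.01320456, -0.00292121]), 'grip_force': 0.0, 'grip_width': 0.09377800684745319}
```

View pics/top2.png

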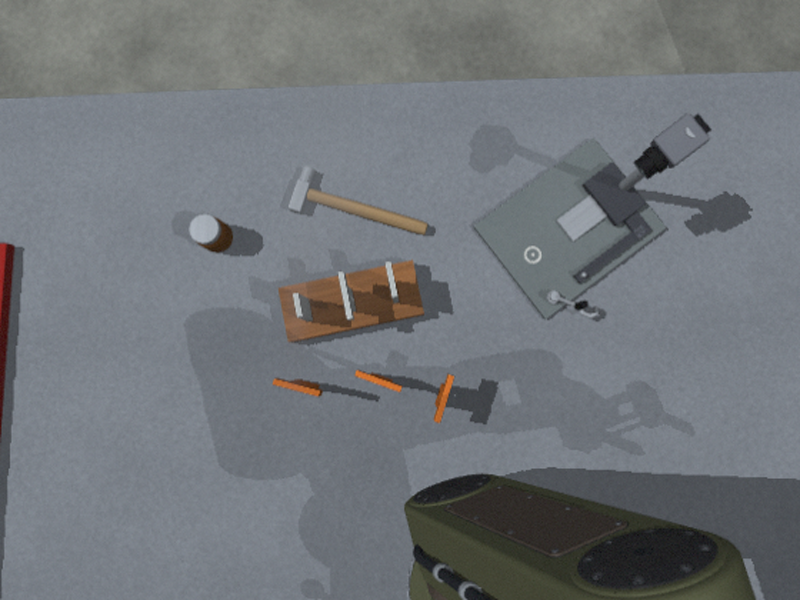

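View pics/scene2.png

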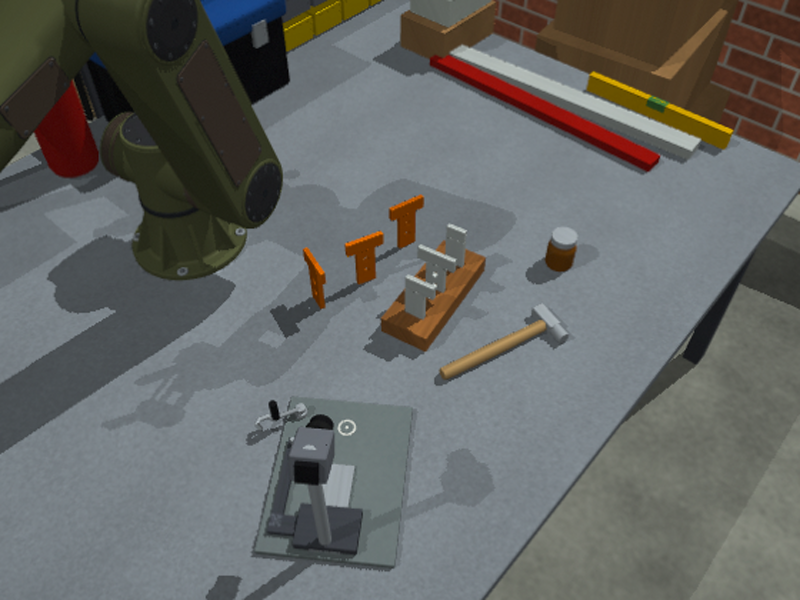

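The top view shows the ring at about (533,255), the post on its upper right, and the hook at the lower corner near (552,297) swung open. The T is in the stand's middle slot. In the scene view the black knob is at (272,408), the strip is behind the T and the L is in front of it. Next I'll enlarge crops of both.

```bash
python3 - <<'E'
import cv2,numpy as np
a=cv2.imread('pics/top.png');s=cv2.imread('pics/scene.png')
# x5 crops: top stand (190..310,175..245) ; top camstand ; scene hook
A=cv2.resize(a[175:245,190:310],None,fx=400/120,fy=400/120,interpolation=cv2.INTER_CUBIC)
B=cv2.resize(a[150:230,350:450],None,fx=4,fy=4,interpolation=cv2.INTER_CUBIC)
C=cv2.resize(s[270:350,160:300],None,fx=400/140,fy=400/140,interpolation=cv2.INTER_CUBIC)
D=cv2.resize(s[150:250,255:355],None,fx=3.2,fy=3.2,interpolation=cv2.INTER_CUBIC)
o=np.zeros((600,800,3),np.uint8)
for im,x,y in((A,0,0),(B,400,0),(C,0,330),(D,400,325)):
    h,w=im.shape[:2];h=min(h,600-y);o[y:y+h,x:x+w]=im[:h]
cv2.imwrite('pics/crops.png',o)
E
```

```text
(no output)
```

View pics/crops.png

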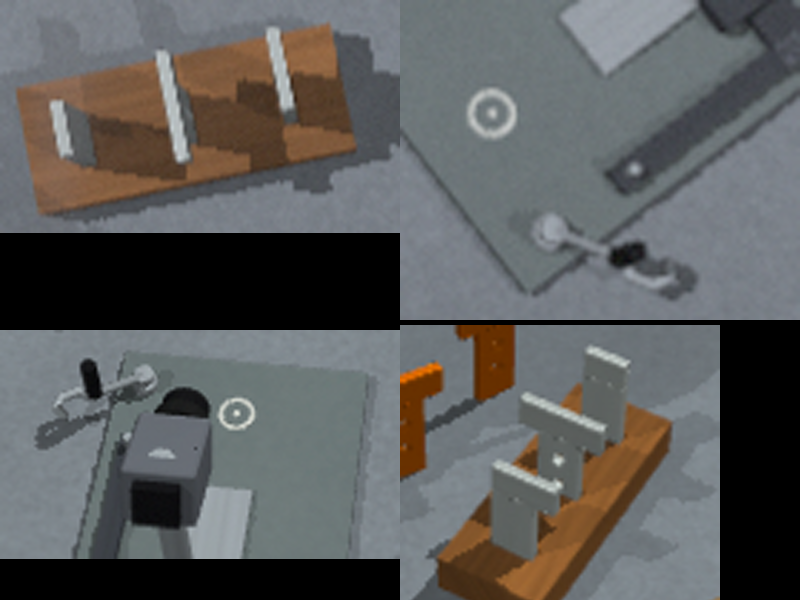

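The crops show the T's top face running from (163,53) to (182,158) in the stand crop. In the camera-base crop, the ring is at (492,113), the pivot at (550,230), the stud at (634,170) and the knob top at about (637,250).

```bash
python3 - <<'E'
from h import *
c=load('top.png'); s=load('scene.png')
A=lambda u,v:(190+u/3.3333-.5*0,175+v/3.3333)
B=lambda u,v:(350+(u-400)/4,150+v/4)
f=lambda uv,z:onz(c,uv,z)
e1=f(A(163,53),.135);e2=f(A(182,158),.135);print('T ends',e1.round(4),e2.round(4),np.linalg.norm(e1-e2),'mid',(e1+e2)/2,'yaw',np.degrees(np.arctan2(*(e1-e2)[[1,0]])))
st=[f(A(*p),.04) for p in((17,88),(330,25),(355,150))];print('stand',np.round(st,4),'long yaw',np.degrees(np.arctan2(*(st[1]-st[0])[[1,0]])),np.linalg.norm(st[1]-st[0]),'centre',((st[0]+st[2])/2).round(4))
r=f(B(492,113),.012);p=f(B(550,230),.034);q=f(B(634,170),.036);k=f(B(637,250),.073)
print('ring',r,'piv',p,'stud',q,np.linalg.norm((q-p)[:2]),'yaw',np.degrees(np.arctan2(*(q-p)[[1,0]])))
print('knob',k,np.linalg.norm((k-p)[:2]),'yaw',np.degrees(np.arctan2(*(k-p)[[1,0]])))
# scene checks
S=lambda u,v:(160+u/2.857,270+(v-330)/2.857)
D=lambda u,v:(255+(u-400)/3.2,150+(v-325)/3.2)
print('scene ring',onz(s,S(237,413),.012),'piv',onz(s,S(146,378),.034),'knob',onz(s,S(90,364),.073))
print('scene T',onz(s,D(522,397),.135),onz(s,D(605,434),.135))
# base edge yaw from top2 coords
g=lambda u,v:f((u*.7,v*.7),.012)
a,b,d=g(547,318),g(667,229),g(473,226);print('base edge yaw',np.degrees(np.arctan2(*(b-a)[[1,0]])),np.linalg.norm(b-a),np.degrees(np.arctan2(*(d-a)[[1,0]])),np.linalg.norm(d-a))
E
```

```text
T ends [0.5542 0.2203 0.135 ] [0.4792 0.2082 0.135 ] 0.07590718756692538 mid [0.51669206 0.21423283 0.135     ] yaw 9.197191938736422
stand [[0.5442 0.3452 0.04  ]
 [0.5864 0.1003 0.04  ]
 [0.4883 0.084  0.04  ]] long yaw -80.23959906359278 0.2485053006846493 centre [0.5163 0.2146 0.04  ]
ring [ 0.59568222 -0.1239755   0.012     ] piv [ 0.51417228 -0.15254019  0.034     ] stud [ 0.5514181  -0.20871702  0.036     ] 0.06740243447008867 yaw -56.455211616062286
knob [ 0.49627127 -0.19625149  0.073     ] 0.04723477185157744 yaw -112.27047239054507
scene ring [ 0.59801409 -0.12425753  0.012     ] piv [ 0.52394544 -0.15981349  0.034     ] knob [ 0.49906038 -0.19619147  0.073     ]
scene T [0.48293129 0.20374573 0.135     ] [0.56350959 0.2156847  0.135     ]
base edge yaw -55.66262928571599 0.2837509412259771 36.07953799280454 0.21866263514199977
```

Emit:
servo_tool([
  [1,4,4.8,0,-5],
  [1,8,9.6,0,-10],
  [1,12,14.5,0,-15],
  [1,16,19.3,0,-20],
  [1,20,24.1,0,-25],
  [1,24,29,0,-30],
  [1,28.5,34.3,0,-38],
  [1,28.5,34.3,0,-38],
  [1,28.5,34.3,0,-38],
  [1,28.5,34.3,0,-38],
])

```text
time_s: 1.35
ee_pos: [0.4541, -0.1812, 0.4046]
eef_rot: [3.141, 0.0, -0.35]
force: [0.5, -0.3, 0.9]
grip_width: 0.0007
grip_force: 0.0
```

```bash
python3 - <<'E'
from h import *
o=ctrl.get_obs();print(o['time_s'],o['ee_pos'],o['eef_rot'],o['grip_width'])
c=snap('wrist','w1.png');print(c['hand_eye'].round(3),c['fx'],c['dist'])
print(proj(c,[[.598,-.124,.012],[.517,-.154,.034],[.551,-.209,.036],[.498,-.196,.073]]))
cv2.imwrite('pics/w1b.png',cv2.resize(cv2.imread('pics/w1.png'),(800,600),interpolation=cv2.INTER_CUBIC))
E
```

```text
1.35 [ 0.45410642 -0.18119718  0.40456813] [ 3.14146079e+00  2.49887015e-04 -3.49834399e-01] 0.0006766041805877451
[[-0.001  0.963  0.271  0.078]
 [ 1.     0.001 -0.     0.   ]
 [-0.001  0.271 -0.963  0.02 ]
 [ 0.     0.     0.     1.   ]] 304.5059656084749 [-0.06813232  0.          0.          0.          0.        ]
[[193.05367651  91.06079988]
 [240.22185345 149.20680023]
 [275.02796786 102.37240078]
 [280.43224806 155.65716017]]
```

View pics/w1b.png

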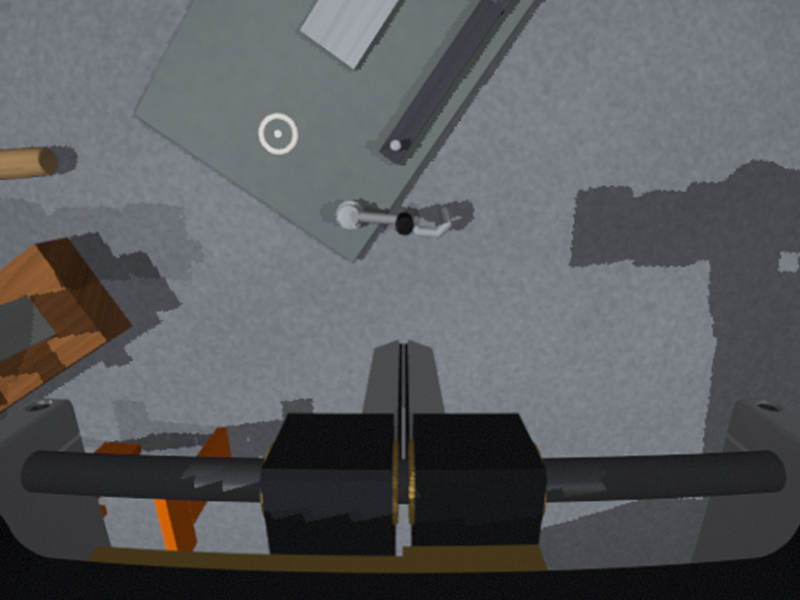

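The wrist view shows the ring at (278,134), the pivot at (347,214), the stud at (395,145) and the knob top at (405,220), all close to where I predicted. I'll refine from these.

```bash
python3 - <<'E'
from h import *
c=load('w1.png');g=lambda u,v,z:onz(c,(u*.7,v*.7),z)
r,p,q,k=g(278,134,.012),g(347,214,.034),g(395,145,.036),g(405,221,.073)
print(r,p,q,k)
y=lambda a:np.degrees(np.arctan2(a[1],a[0]))
print('cam yaw',y(q-p),np.linalg.norm((q-p)[:2]),'hook',y(k-p),np.linalg.norm((k-p)[:2]))
a,b=g(353,262,.012),g(544,0,.012);d=g(135,115,.012);print('edge',y(b-a),y(d-a)-90,np.linalg.norm(d-a))
E
```

```text
[ 0.59454483 -0.12447288  0.012     ] [ 0.51531833 -0.15661815  0.034     ] [ 0.55130506 -0.21082792  0.036     ] [ 0.49783687 -0.19926019  0.073     ]
cam yaw -56.42211917376736 0.06506722816419162 hook -112.29159068240726 0.0460862811843661
edge -56.49926055238962 -55.08462160270003 0.21720462111660901
```

Emit:
servo_tool([
  [1,0,0,-4,0],
  [1,0,0,-8,0],
  [1,0,0,-12,0],
  [1,0,0,-16,0],
  [1,1.5,-0.5,-16,0],
  [1,3.0,-1.0,-16,0],
  [1,3.5,-1.3,-16,6],
  [1,3.9,-1.6,-16,12],
  [1,4.3,-1.8,-16,18],
  [1,4.8,-2.0,-16,24],
  [1,5.3,-2.1,-16,30],
  [1,5.8,-2.2,-16,36],
  [1,6.2,-2.2,-16,41],
  [1,6.6,-2.2,-16,46],
  [1,6.8,-2.1,-16,49],
  [1,7.0,-2.1,-16,52],
  [1,7.0,-2.1,-16,52],
])

```text
time_s: 3.52
ee_pos: [0.5243, -0.2022, 0.2446]
eef_rot: [3.142, 0.0, 0.557]
force: [-0.3, -1.3, -0.3]
grip_width: 0.0004
grip_force: 0.7
```

Emit:
servo_tool([
  [1,0.08,0.06,0,1],
  [1,0.17,0.11,0,2],
  [1,0.25,0.17,0,2],
  [1,0.33,0.22,0,2],
  [1,0.41,0.28,0,2],
  [1,0.5,0.34,0,2],
  [1,0.5,0.34,0,2],
])

```text
time_s: 4.4
ee_pos: [0.528, -0.1998, 0.2446]
eef_rot: [-3.14, 0.007, 0.593]
force: [-25.2, -20.4, 10.2]
grip_width: 0.0005
grip_force: 16.2
```

Emit:
servo_tool([
  [1,-0.2,-0.13,0,0],
  [1,-1,-0.7,0,0],
  [1,-3,-2,0,0],
  [1,-3,-2,4,0],
  [0.5,-3,-2,9,0],
  [0,-5,1,15,10],
  [0,-5,6,17,20],
  [0,-5,6,17,20],
])

```text
time_s: 5.4
ee_pos: [0.4794, -0.1355, 0.417]
eef_rot: [3.138, -0.002, 0.947]
force: [0.1, 0.4, -0.5]
grip_width: 0.0367
grip_force: 0.0
```

```bash
python3 - <<'E'
from h import *
c=snap('wrist','w2.png'); t=snap('top','t2.png'); o=ctrl.get_obs();print(o['ee_pos'],o['eef_rot'])
P=[[.5155,-.1555,.034],[.5515,-.2105,.036],[.5408,-.193,.073]]
print(proj(c,P),proj(t,P))
u=proj(c,P)[0].astype(int);w=cv2.imread('pics/w2.png');x0,y0=max(u[0]-50,0),max(u[1]-70,0)
a=cv2.resize(w[y0:y0+140,x0:x0+133],None,fx=4,fy=4,interpolation=cv2.INTER_CUBIC)
T=cv2.imread('pics/t2.png')[180:230,375:435];b=cv2.resize(T,None,fx=4,fy=4,interpolation=cv2.INTER_CUBIC)
print(x0,y0,a.shape)
m=np.zeros((600,800,3),np.uint8);m[:a.shape[0],:a.shape[1]]=a;m[:200,540:780]=b;cv2.imwrite('pics/hook2.png',m)
E
```

```text
[ 0.47967432 -0.1376249   0.41447609] [ 3.14141053e+00 -2.18517173e-04  9.41806580e-01]
[[315.05686652 186.54343136]
 [364.13889626 205.65497397]
 [356.53000639 207.38136014]] [[388.6134553  206.95610864]
 [409.18468695 192.44840184]
 [406.81587595 194.81913281]]
265 116 (560, 532, 3)
```

View pics/hook2.png

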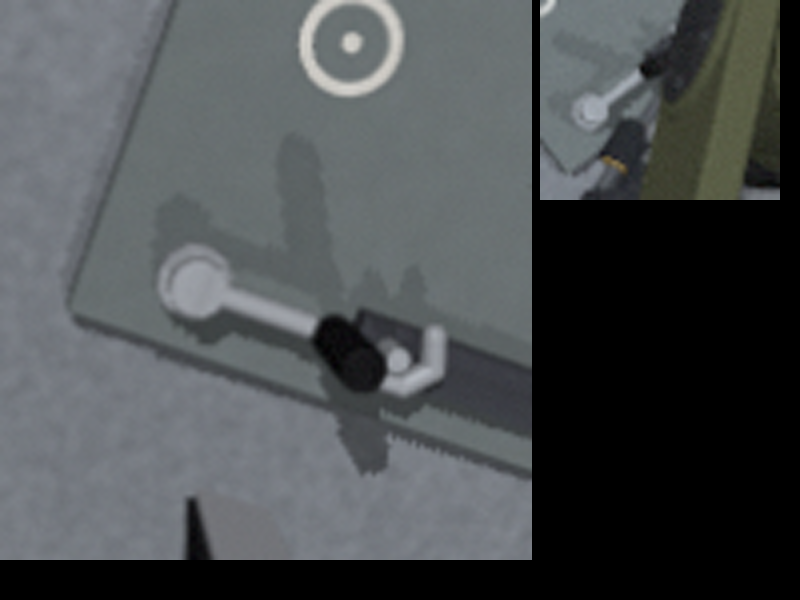

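The hook's bar now touches the stud: stud at (398,358), bar beside it at (400,385), knob within 1 mm of where I predicted for closed. The hook is closed. Next is the T.

Emit:
servo_tool([
  [0,1.2,5,0,9],
  [0,2.4,10,0,18],
  [0,3.6,15,0,27],
  [0,4.8,20,0,36],
  [0,5.9,22.2,0,45.5],
  [0,5.9,22.2,0,45.5],
  [0,5.9,22.2,0,45.5],
  [0,5.9,22.2,0,45.5],
])

```text
time_s: 6.5
ee_pos: [0.5387, 0.0831, 0.4145]
eef_rot: [-3.141, 0.0, 1.733]
force: [-1.0, -0.8, -0.6]
grip_width: 0.094
grip_force: 0.0
```

```bash
python3 - <<'E'
from h import *
c=snap('wrist','w3.png'); o=ctrl.get_obs();print(o['ee_pos'],o['eef_rot'],o['grip_width'])
P=[[.5167,.2142,.135]];u=proj(c,P)[0].astype(int)
w=cv2.imread('pics/w3.png');x0,y0=max(u[0]-100,0),max(u[1]-90,0);print(u,x0,y0)
cv2.imwrite('pics/w3c.png',cv2.resize(w[y0:y0+150,x0:x0+200],None,fx=4,fy=4,interpolation=cv2.INTER_CUBIC))
E
```

```text
[0.53870936 0.08323482 0.41459158] [-3.14151511e+00  5.69148041e-05  1.73335353e+00] 0.09386886592297569
[282  53] 182 0
```

View pics/w3c.png

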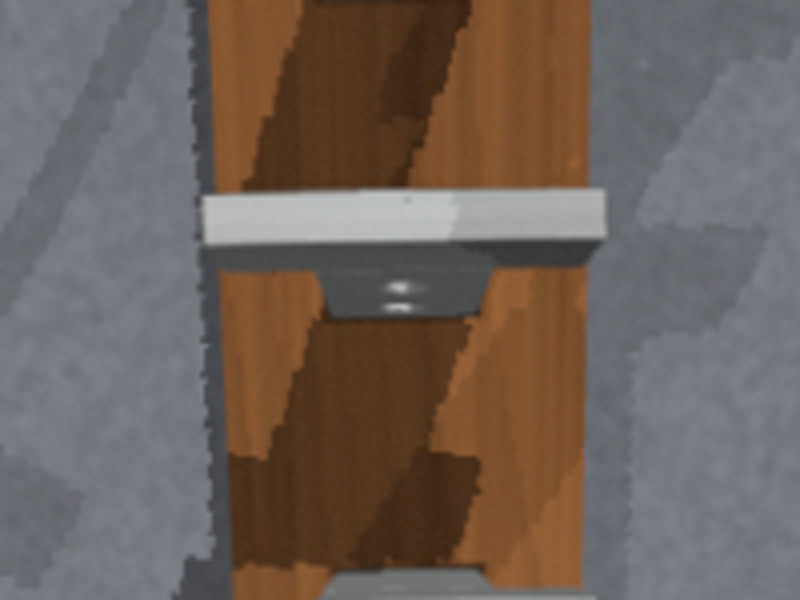

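The crop shows the T's top face with corners (204,197), (606,190), (606,238) and (204,245), seen from straight above.

```bash
python3 - <<'E'
from h import *
c=load('w3.png');g=lambda u,v:onz(c,(182+(u+.5)/4-.5,(v+.5)/4-.5),.135)
a,b,d,e=[g(*p) for p in((204,197),(606,190),(606,238),(204,245))]
m=(a+b+d+e)/4;x=(a+e-b-d)/2
print(m,'len',np.linalg.norm(x),'yaw',np.degrees(np.arctan2(x[1],x[0])),np.linalg.norm(a-e))
print('delta cm',100*(m-ctrl.get_obs()['ee_pos']))
E
```

```text
[0.51704646 0.21411725 0.135     ] len 0.07940294447368715 yaw -169.83823399173835 0.008943638054088461
delta cm [ -2.1662897   13.08824306 -27.95915816]
```

Emit:
servo_tool([
  [0,-0.8,5,0,0.8],
  [0,-1.6,10,0,0.8],
  [0,-2.2,13.1,0,0.8],
  [0,-2.2,13.1,0,0.8],
  [0,-2.2,13.1,-4,0.8],
  [0,-2.2,13.1,-8,0.8],
  [0,-2.2,13.1,-10,0.8],
  [0,-2.2,13.1,-11.4,0.8],
  [0,-2.2,13.1,-11.4,0.8],
  [0.3,-2.2,13.1,-11.4,0.8],
  [0.3,-2.2,13.1,-11.4,0.8],
  [0.3,-2.2,13.1,-11.4,0.8],
], squeeze=12)

```text
time_s: 8.05
ee_pos: [0.5169, 0.2153, 0.3016]
eef_rot: [3.14, -0.0, 1.75]
force: [-0.8, -0.8, 5.9]
grip_width: 0.08
grip_force: 12.0
```

Emit:
servo_tool([
  [0.3,0,0,0.5,0],
  [0.3,0,0,1.0,0],
  [0.3,0,0,1.5,0],
  [0.3,0,0,1.8,0],
  [0.3,0,0,1.8,0],
])

```text
time_s: 8.68
ee_pos: [0.5168, 0.2153, 0.3188]
eef_rot: [3.141, -0.0, 1.75]
force: [0.2, 0.5, -1.0]
grip_width: 0.0801
grip_force: 12.0
```

Emit:
servo_tool([
  [0.3,-0.05,0.3,1.8,0],
  [0.3,-0.1,0.6,1.8,0],
  [0.3,-0.17,0.95,1.8,0],
  [0.3,-0.23,1.3,1.8,0],
  [0.3,-0.3,1.65,1.8,0],
  [0.3,-0.35,2.0,1.8,0],
  [0.3,-0.42,2.35,1.75,0],
  [0.3,-0.48,2.7,1.65,0],
  [0.3,-0.53,3.0,1.6,0],
  [0.3,-0.58,3.3,1.5,0],
  [0.3,-0.63,3.55,1.5,0],
  [0.3,-0.63,3.55,1.5,0],
  [0.3,-0.63,3.55,1.5,0],
])

```text
time_s: 10.3
ee_pos: [0.5105, 0.2507, 0.3337]
eef_rot: [3.142, -0.0, 1.75]
force: [-0.6, 0.6, -2.0]
grip_width: 0.0798
grip_force: 12.0
```

The second call's shifts added to the first lift, so the plate left the slot without tilting. I'll go back over the slot and lower the foot in again.

Emit:
servo_tool([
  [0.3,0.1,-0.5,0.3,0],
  [0.3,0.25,-1.5,0.3,0],
  [0.3,0.45,-2.5,0.3,0],
  [0.3,0.63,-3.55,0.3,0],
  [0.3,0.63,-3.55,0.3,0],
  [0.3,0.63,-3.55,0.3,0],
])

```text
time_s: 11.05
ee_pos: [0.5168, 0.2153, 0.3367]
eef_rot: [3.142, -0.0, 1.75]
force: [0.0, -0.4, -1.3]
grip_width: 0.0797
grip_force: 12.0
```

```bash
python3 - <<'E'
from h import *
o=ctrl.get_obs();print(o['ee_pos'],o['eef_rot'])
c=snap('wrist','w4.png'); s=snap('scene','s4.png')
w=cv2.imread('pics/w4.png'); a=cv2.imread('pics/s4.png')
P=[[.517,.214,.1]];u=proj(s,P)[0].astype(int);print(u)
A=cv2.resize(a[u[1]-50:u[1]+50,u[0]-50:u[0]+50],(400,400),interpolation=cv2.INTER_CUBIC)
m=np.zeros((420,800,3),np.uint8);m[:400,:400]=A;m[:300,400:]=cv2.resize(w,(400,300));cv2.imwrite('pics/s4c.png',m)
E
```

```text
[0.51677472 0.21525935 0.33665069] [ 3.14156204e+00 -8.79128143e-05  1.74997971e+00]
[304 185]
```

View pics/s4c.png

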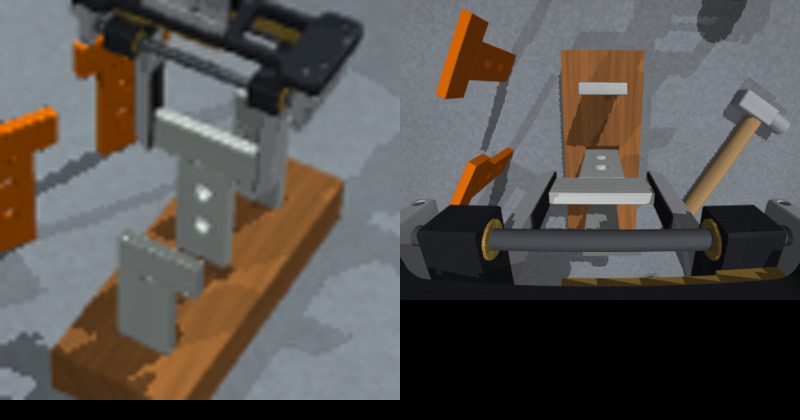

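The scene crop shows the T about upright above its slot and gripped by the head edges, with the other plates undisturbed. Lowering it gently.

Emit:
servo_tool([
  [0.3,0,0,-0.4,0],
  [0.3,0,0,-0.8,0],
  [0.3,0,0,-1.1,0],
  [0.3,0,0,-1.4,0],
  [0.3,0,0,-1.6,0],
  [0.3,0,0,-1.8,0],
  [0.3,0,0,-1.8,0],
])

```text
time_s: 12.02
ee_pos: [0.5168, 0.2152, 0.3185]
eef_rot: [-3.141, 0.0, 1.75]
force: [0.1, 0.1, -1.2]
grip_width: 0.0799
grip_force: 12.0
```

Emit:
servo_tool([
  [0.3,-0.05,0.3,0,0],
  [0.3,-0.1,0.6,0,0],
  [0.3,-0.17,0.95,0,0],
  [0.3,-0.23,1.3,0,0],
  [0.3,-0.3,1.65,0,0],
  [0.3,-0.35,2.0,-0.05,0],
  [0.3,-0.42,2.35,-0.1,0],
  [0.3,-0.48,2.7,-0.1,0],
  [0.3,-0.53,3.0,-0.2,0],
  [0.3,-0.58,3.3,-0.2,0],
  [0.3,-0.61,3.45,-0.2,0],
  [0.3,-0.61,3.45,-0.2,0],
])

```text
time_s: 13.52
ee_pos: [0.5106, 0.2498, 0.3166]
eef_rot: [-3.141, -0.0, 1.75]
force: [-0.4, -0.8, -1.0]
grip_width: 0.0804
grip_force: 12.0
```

Emit:
servo_tool([
  [0.3,0,0,0,0],
  [0.3,0,0,0,0],
  [0.3,0,0,1,0],
  [0.3,0,0,3,0],
  [0.3,0,0,7,0],
  [0.3,0,0,12,0],
  [0.3,0,0,17,0],
  [0.3,0,0,17,0],
  [0.3,0,0,17,0],
], squeeze=40)

```text
time_s: 14.65
ee_pos: [0.5105, 0.2498, 0.4861]
eef_rot: [-3.141, 0.0, 1.75]
force: [-0.0, -0.4, -1.9]
grip_width: 0.0794
grip_force: 40.0
```

```bash
python3 - <<'E'
from h import *
o=ctrl.get_obs();print(o['ee_pos'],o['eef_rot'],o['force'],o['grip_width'])
c=snap('wrist','w5.png'); s=snap('scene','s5.png')
w=cv2.imread('pics/w5.png'); a=cv2.imread('pics/s5.png')
u=proj(s,[o['ee_pos']-[0,0,.22]])[0].astype(int);v=proj(c,[o['ee_pos']-[0,0,.2]])[0].astype(int);print(u,v)
A=a[u[1]-60:u[1]+60,u[0]-40:u[0]+40]; y0=min(max(v[1]-90,0),300);B=w[y0:y0+120,v[0]-80:v[0]+80];print('wrist y0',y0)
m=np.zeros((600,800,3),np.uint8)
m[:480,:320]=cv2.resize(A,None,fx=4,fy=4,interpolation=cv2.INTER_CUBIC);m[:360,320:]=cv2.resize(B,(480,360),interpolation=cv2.INTER_CUBIC);cv2.imwrite('pics/c5.png',m)
E
```

```text
[0.51050775 0.24975474 0.48609807] [-3.14078639e+00  4.96141543e-05  1.75029403e+00] [-0.02555103 -0.36026197 -1.92206173] 0.07935211736971107
[313 131] [283 251]
wrist y0 161
```

View pics/c5.png

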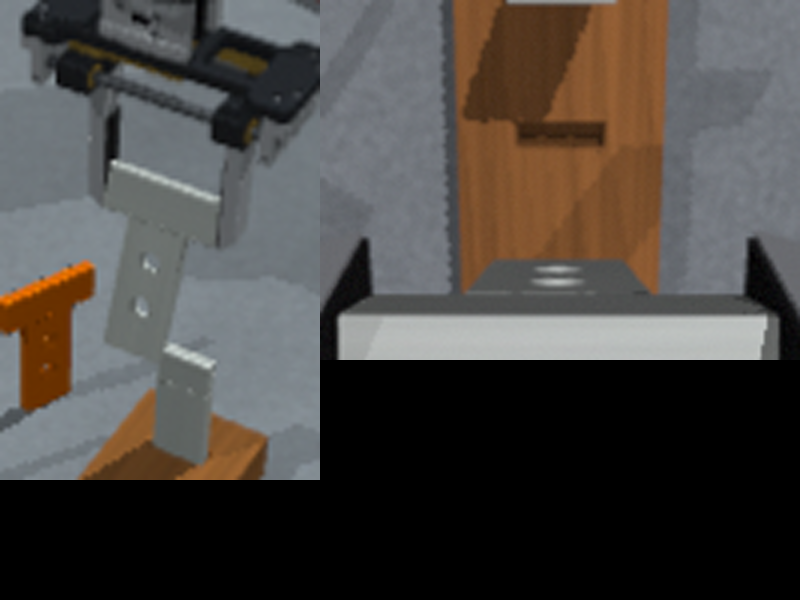

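The scene crop shows the plate leaning back: foot front corners at (108,343) and (157,358), top-left corner at (112,166). In the wrist crop the near top edge is at v≈315 and the foot edge at v≈261, from u=493 to 618. Now fitting the pose in the grip.

```bash
cat > fit.py <<'E'
from h import *
from scipy.optimize import least_squares
def pose(yaw,G,p):
    a,dd,dz,hx=p # tilt rad, centre offset from grasp pt along d, z, head
    d=np.array([np.cos(yaw),np.sin(yaw),0]);hd=np.array([np.sin(yaw),-np.cos(yaw),0]);z=np.array([0,0,1.])
    pz=np.sin(a)*d+np.cos(a)*z; pn=np.cos(a)*d-np.sin(a)*z
    return G+dd*d+dz*z+hx*hd,hd,pn,pz
def fit(o,obs,w):
    G=o['ee_pos']-[0,0,.18];yaw=o['eef_rot'][2]
    def res(p):
        C,X,N,Z=pose(yaw,G,p);r=[]
        for (c,uv,l),ww in zip(obs,w):
            q=proj(c,C+l[0]*X+l[1]*N+l[2]*Z)[0]-uv;r+=list(np.nan_to_num(q)*ww)
        return r
    s=least_squares(res,[.35,0,-.04,0]);return s.x,np.array(s.fun).reshape(-1,2)
E
python3 - <<'E'
from fit import *
o=ctrl.get_obs();c=load('w5.png');s=load('s5.png')
W=lambda u,v:np.array([203+(u-320+.5)/3-.5,161+(v+.5)/3-.5])
S=lambda u,v:np.array([273+(u+.5)/4-.5,71+(v+.5)/4-.5])
m=1e-3
obs=[(c,W(338,315),(-40*m,5*m,60*m)),(c,W(769,315),(40*m,5*m,60*m)),(c,W(493,260.5),(-20*m,5*m,-60*m)),(c,W(618,260.5),(20*m,5*m,-60*m)),
(s,S(108,343),(-20*m,-5*m,-60*m)),(s,S(157,358),(20*m,-5*m,-60*m)),(s,S(112,166),(-40*m,-5*m,60*m))]
for w in ([1]*7,[1]*4+[.01]*3,[.01]*4+[1]*3):
    x,r=fit(o,obs,w);print('tilt',np.degrees(x[0]),'off mm',x[1:]*1e3);print(r.round(2).tolist())
E
```

```text
tilt 18.002828747433867 off mm [-19.60101993 -46.16259582  -1.9097493 ]
[[-0.66, -0.11], [1.05, -0.06], [-0.09, -0.31], [0.71, -0.31], [-2.03, -0.0], [-0.85, 1.64], [-1.66, -0.48]]
tilt 18.05982182876706 off mm [-20.64600342 -48.04083403  -2.08013367]
[[-0.04, -0.03], [-0.12, 0.03], [-0.11, -0.0], [0.38, 0.0], [-0.02, 0.01], [-0.01, 0.02], [-0.02, 0.0]]
tilt 17.350021000184878 off mm [ -1.98380317 -60.5733019   -6.78766988]
[[-0.05, -0.38], [-0.11, -0.38], [-0.04, -0.24], [-0.05, -0.24], [-0.38, -0.65], [0.58, 0.9], [-0.21, -0.23]]
```

```bash
python3 - <<'E'
from h import *
for f,a,b in(('w4',195,292),('w5',235,306)):
    g=cv2.imread(f'pics/{f}.png',0).astype(float)
    for u in(266,297):
        p=g[a:b,u-2:u+3].mean(1);print(f,u,a,p.astype(int).tolist())
    # horizontal profile on stem and top face rows
    for v in ((215,225,270) if f=='w4' else (252,254,275)):
        print(f,'row',v,[(int(u),int(g[v-1:v+2,u+1].mean()-g[v-1:v+2,u-1].mean())) for u in range(190,380) if abs(g[v-1:v+2,u+1].mean()-g[v-1:v+2,u-1].mean())>22])
E
```

```text
w4 266 195 [61, 60, 58, 55, 54, 57, 57, 58, 61, 60, 50, 45, 44, 50, 99, 116, 116, 115, 115, 115, 116, 115, 115, 115, 114, 115, 115, 115, 115, 114, 116, 115, 115, 115, 116, 115, 116, 115, 116, 116, 116, 117, 116, 116, 116, 115, 116, 117, 117, 116, 116, 116, 119, 132, 121, 113, 112, 114, 114, 112, 113, 113, 113, 111, 114, 114, 114, 115, 111, 111, 116, 116, 116, 113, 124, 167, 182, 184, 184, 186, 188, 190, 191, 192, 189, 189, 189, 189, 190, 190, 174, 84, 61, 64, 64, 64, 65]
w4 297 195 [93, 93, 93, 93, 93, 93, 93, 94, 86, 67, 51, 50, 49, 53, 86, 108, 114, 113, 114, 114, 114, 114, 114, 114, 115, 115, 115, 116, 116, 116, 117, 116, 117, 117, 117, 118, 118, 118, 118, 118, 118, 118, 118, 118, 119, 119, 119, 119, 119, 119, 119, 119, 120, 137, 124, 113, 112, 113, 115, 114, 112, 113, 113, 112, 113, 114, 115, 115, 112, 112, 116, 116, 116, 114, 122, 166, 177, 181, 181, 184, 186, 186, 188, 188, 187, 185, 185, 187, 189, 187, 179, 87, 64, 65, 66, 66, 66]
w4 row 215 [(225, -31), (226, -38), (258, 25), (259, 24)]
w4 row 225 [(226, -25), (227, -45), (228, -24), (254, -32), (256, 45), (257, 27), (335, 24
[... 808 characters left out ...]
18, 120, 120, 120, 120, 123, 123, 121, 120, 120]
w5 row 252 [(208, -25), (209, -54), (210, -58), (211, -29), (218, 26), (219, 73), (220, 81), (221, 34), (245, -23), (246, -40), (247, -24), (343, -34), (344, -81), (345, -81), (346, -34), (353, 22), (354, 47), (355, 53), (356, 40)]
w5 row 254 [(207, -24), (208, -54), (209, -63), (210, -29), (219, 71), (220, 79), (221, 31), (245, -33), (246, -35), (287, -22), (343, -42), (344, -92), (345, -70), (346, -22), (355, 47), (356, 52), (357, 40)]
w5 row 275 [(195, -22), (196, -39), (197, -53), (198, -41), (207, 29), (208, 125), (209, 130), (210, 34), (349, -27), (350, -81), (351, -61), (355, -77), (356, -80), (366, 32), (367, 46), (368, 43), (369, 33)]
```

```bash
python3 - <<'E'
from fit import *
def vf(f,pos,yaw,vs):
    c=load(f+'.png');G=np.array(pos)-[0,0,.18]
    L=[(5,-60),(5,30),(5,60),(-5,60)]
    def res(p):
        C,X,N,Z=pose(yaw,G,[*p,0])
        return [proj(c,C+n*1e-3*N+z*1e-3*Z)[0][1]-v for (n,z),v in zip(L,vs)]
    s=least_squares(res,[.1,0,-.045],x_scale=[.1,.01,.01]);a,dd,dz=s.x
    print(f,np.degrees(a),dd*1e3,dz*1e3,'plate frame n,z:',1e3*(dd*np.cos(a)-dz*np.sin(a)),1e3*(dd*np.sin(a)+dz*np.cos(a)),np.round(s.fun,2),'cov',np.sqrt(np.diag(np.linalg.inv(s.jac.T@s.jac)))*[57*.3,300,300])
vf('w4',[0.51677472,0.21525935,0.33665069],1.74998,[208.8,248,269.6,285.7])
vf('w5',[0.51050775,0.24975474,0.48609807],1.75029,[247.2,258.1,265.8,283.4])
E
```

```text
w4 -0.6368533124653473 -3.3684275054711685 -52.20033548654396 plate frame n,z: -3.948423978583435 -52.15967098106259 [ 0.04 -0.12  0.12 -0.04] cov [0.37117511 1.06840828 2.67961358]
w5 17.969522840785462 -20.117851345726034 -48.57644145092261 plate frame n,z: -4.150148410909001 -52.41349897660976 [-0.22  0.59 -0.43  0.06] cov [0.21190919 1.47357182 3.1654618 ]
```

The tilt is about 18.6° after correcting for the fit's bias. I'll retrace into the slot and add about 1.4°.

Emit:
servo_tool([
  [0.3,0,0,-5,0],
  [0.3,0,0,-10,0],
  [0.3,0,0,-13.5,0],
  [0.3,0,0,-15.5,0],
  [0.3,0,0,-16.5,0],
  [0.3,0,0,-17,0],
  [0.3,0,0,-17,0],
])

```text
time_s: 15.62
ee_pos: [0.5107, 0.2497, 0.3168]
eef_rot: [-3.142, 0.0, 1.75]
force: [-0.9, 1.0, -0.4]
grip_width: 0.0799
grip_force: 40.0
```

Emit:
servo_tool([
  [0.3,0,0,0,0],
  [0.3,0,0.06,0,0],
  [0.3,-0.02,0.12,0,0],
  [0.3,-0.03,0.18,0,0],
  [0.3,-0.04,0.25,0,0],
  [0.3,-0.04,0.25,0,0],
], squeeze=12)

```text
time_s: 16.38
ee_pos: [0.5103, 0.2523, 0.3167]
eef_rot: [3.142, 0.0, 1.75]
force: [0.3, -1.1, -0.3]
grip_width: 0.0797
grip_force: 12.0
```

Emit:
servo_tool([
  [0.3,0,0,0,0],
  [0.3,0,0,0,0],
  [0.3,0,0,1,0],
  [0.3,0,0,3,0],
  [0.3,0,0,7,0],
  [0.3,0,0,12,0],
  [0.3,0,0,17,0],
  [0.3,0,0,17,0],
  [0.3,0,0,17,0],
], squeeze=40)

```text
time_s: 17.5
ee_pos: [0.5101, 0.2523, 0.486]
eef_rot: [-3.141, 0.0, 1.75]
force: [0.4, 0.1, -1.5]
grip_width: 0.0798
grip_force: 40.0
```

```bash
python3 - <<'E'
from h import *
o=ctrl.get_obs();print(o['ee_pos'],o['eef_rot'],o['force'],o['grip_width'])
snap('wrist','w6.png');g=cv2.imread('pics/w6.png',0).astype(float)
for u in(266,297): print(u,g[240:290,u-2:u+3].mean(1).astype(int).tolist())
E
```

```text
[0.51009915 0.25226653 0.48600442] [-3.14054022e+00  2.76941821e-05  1.75027181e+00] [ 0.40114845  0.0820209  -1.50270176] 0.07975946569783944
266 [93, 92, 93, 92, 92, 91, 91, 91, 90, 88, 82, 78, 78, 78, 79, 79, 79, 79, 81, 98, 84, 76, 76, 76, 79, 113, 159, 184, 185, 184, 186, 188, 189, 189, 190, 189, 188, 186, 185, 187, 185, 182, 172, 121, 65, 65, 65, 68, 83, 84]
297 [86, 85, 86, 87, 86, 87, 87, 88, 88, 85, 80, 78, 77, 79, 79, 79, 80, 80, 82, 89, 81, 78, 77, 77, 78, 112, 159, 186, 187, 187, 190, 191, 191, 192, 191, 189, 188, 186, 187, 188, 187, 185, 175, 135, 109, 107, 105, 117, 167, 170]
```

```bash
python3 - <<'E'
from fit import *
c=load('w6.png');o=ctrl.get_obs();G=o['ee_pos']-[0,0,.18];yaw=o['eef_rot'][2]
L=[(5,-60),(5,30),(5,60),(-5,60)];vs=[249.8,259,265.4,282.9]
def res(p):
    C,X,N,Z=pose(yaw,G,[*p,0]);return [proj(c,C+n*1e-3*N+z*1e-3*Z)[0][1]-v for (n,z),v in zip(L,vs)]
s=least_squares(res,[.3,0,-.045],x_scale=[.1,.01,.01]);a,dd,dz=s.x;print(np.degrees(a),dd,dz,dd*np.cos(a)-dz*np.sin(a),dd*np.sin(a)+dz*np.cos(a),s.fun)
w=load('w2.png');q=lambda u,v,z:onz(w,(265+(u+.5)/4-.5,116+(v+.5)/4-.5),z)
r,p,t=q(351,42,.012),q(195,283,.034),q(398,358,.036);print('ring',r,p,t,np.degrees(np.arctan2(*(t-p)[[1,0]])))
e1,e2=q(80,318,.012),q(525,475,.012);print('edge',np.degrees(np.arctan2(*(e2-e1)[[1,0]])))
r=np.array([.5955,-.124]);al=np.radians(20);n,z=-.0015,-.0466
for cy in(-56,):
    l=np.radians(cy+180);d=np.array([np.cos(l),np.sin(l)])
    off=n*np.cos(al)+z*np.sin(al);hz=-n*np.sin(al)+z*np.cos(al)
    tcp=np.r_[r-off*d,.2-hz+.18];print('target',tcp,'yaw',cy+180,'delta cm',100*(tcp-o['ee_pos']),'turn',cy+180-np.degrees(yaw))
E
```

```text
19.177414482777337 -0.022325500765396765 -0.04994673977841749 -0.0046793458235731555 -0.054508793066642844 [-0.17430193  0.47900853 -0.3438528   0.03860426]
ring [ 0.59516445 -0.12470506  0.012     ] [ 0.5139533 -0.1541295  0.034    ] [ 0.5518425 -0.2099107  0.036    ] -55.8138211258961
edge -55.613936371941435
target [ 0.5857993  -0.10961812  0.42327665] yaw 124 delta cm [  7.55903356 -36.19263107  -6.21284889] turn 23.716476468356433
```

Emit:
servo_tool([
  [0.3,0.6,-3,0,2],
  [0.3,1.5,-7,0,5],
  [0.3,2.4,-11.5,0,8],
  [0.3,3.3,-16,0,11],
  [0.3,4.2,-20.5,0,14],
  [0.3,5.2,-25,0,17],
  [0.3,6.1,-29,-1,20],
  [0.3,6.8,-32.5,-3,22],
  [0.3,7.3,-35,-5,23.7],
  [0.3,7.56,-36.2,-6.2,23.7],
  [0.3,7.56,-36.2,-6.2,23.7],
  [0.3,7.56,-36.2,-6.2,23.7],
  [0.3,7.56,-36.2,-6.2,23.7],
])

```text
time_s: 19.18
ee_pos: [0.5858, -0.1089, 0.4255]
eef_rot: [3.141, 0.001, 2.165]
force: [0.6, -0.2, -1.6]
grip_width: 0.0798
grip_force: 40.0
```

```bash
python3 - <<'E'
from fit import *
o=ctrl.get_obs();print(o['time_s'],o['ee_pos'],o['eef_rot'],o['grip_width'],o['force'])
s=snap('scene','s7.png');c=snap('wrist','w7.png');a=cv2.imread('pics/s7.png')
F=np.array([.5955,-.124,.2]);y=np.radians(-56);al=np.radians(20)
x=np.array([np.cos(al)*np.cos(y),np.cos(al)*np.sin(y),np.sin(al)]);Y=np.array([-np.sin(y),np.cos(y),0]);Z=np.cross(x,Y)
u=proj(s,F)[0].astype(int);x0,y0=u-[75,62]
m=1e-3;pts=[F+i*m*Y+j*m*x+k*m*Z for i,j,k in((40,5,60),(-40,5,60),(40,-5,60),(-40,-5,60),(20,5,-60),(-20,5,-60),(40,5,30),(-40,5,30),(20,5,30),(-20,5,30))]
A=cv2.resize(a[y0:y0+120,x0:x0+160],None,fx=5,fy=5,interpolation=cv2.INTER_CUBIC)
for p in proj(s,np.array(pts)): cv2.circle(A,tuple(((p-[x0,y0]+.5)*5).astype(int)),4,(0,0,255),1)
cv2.imwrite('pics/c7.png',A)
g=cv2.imread('pics/w7.png',0).astype(float);print(g[240:290,264:269].mean(1).astype(int).tolist())
E
```

```text
19.175 [ 0.58583067 -0.10889681  0.42548121] [3.14072322e+00 8.46587294e-04 2.16462603e+00] 0.0797834755672875 [ 0.64114894 -0.20464925 -1.58200695]
[107, 107, 107, 107, 107, 108, 108, 108, 108, 98, 77, 67, 65, 67, 67, 68, 67, 67, 69, 87, 74, 66, 65, 65, 65, 101, 148, 173, 176, 180, 179, 177, 172, 170, 172, 174, 176, 175, 179, 184, 184, 181, 171, 136, 116, 116, 117, 120, 117, 120]
```

View pics/c7.png

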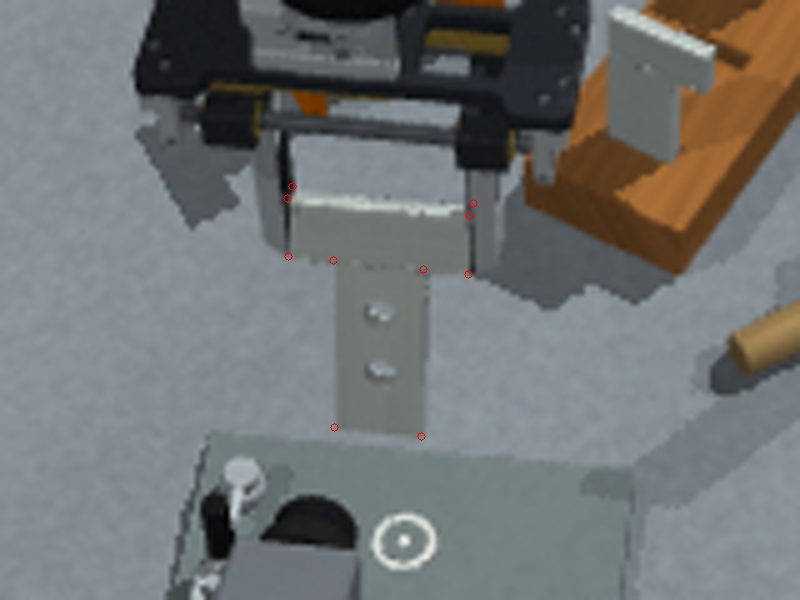

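The plate sits within about 1 px of the target outline: foot at (337,428)/(425,437) against predicted (334,428)/(421,437), with the tilt unchanged. The measured pose is 2 mm high, so one small trim and a settle.

Emit:
servo_tool([
  [0.3,0,-0.05,-0.1,0],
  [0.3,0,-0.07,-0.2,0],
  [0.3,0,-0.07,-0.2,0],
  [0.3,0,-0.07,-0.2,0],
  [0.3,0,-0.07,-0.2,0],
  [0.3,0,-0.07,-0.2,0],
  [0.3,0,-0.07,-0.2,0],
  [0.3,0,-0.07,-0.2,0],
])

```text
time_s: 20.27
ee_pos: [0.5859, -0.1104, 0.4227]
eef_rot: [3.142, 0.0, 2.164]
force: [-0.1, 0.0, -0.7]
grip_width: 0.0794
grip_force: 40.0
```

```bash
python3 -c "
from station import ctrl
print(ctrl.get_obs()['joint_vel'].round(4)); print(ctrl.hand_in())"
```

```text
[ 0.0005 -0.0017  0.0002  0.0002 -0.0002 -0.0008]
the job is handed in; nothing more can be done
None
```

The job is handed in: the hook is closed against its stud, and the T plate is held still at the focus, head up and tilted about 20° to face the lens. By my measurements it is within about 2 mm and 1° of the target. The arm's clock read about 20 s, but `hand_in` returned no verdict.

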